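Load a jar into a spring-fed spice track

ROBOT

A 6-joint arm with a two-finger parallel gripper is mounted at the origin on a cart in front of the work surface, level with it; the furniture and walls round the work are solid. World frame = base frame: x ahead of the robot, y to its left, z up, the work surface at z = 0. Lengths are in m, angles in rad, forces in N, time in s.
With the tool pointing down it reaches from about 0.325 to 0.9 m from the base axis. Payload 6.1 kg.
Tool frame: the origin (TCP) lies at the very end of the fingers, on their centre line; the grasp point (between the pads) lies 19 mm behind it; z points along the fingers, y is the direction in which the jaws open and shut (so a half turn about z gives the same grasp; the last joint's range is limited). The gripper opens to 85 mm and grips with 20 to 120 N. Pads are 22 mm wide; open, the fingers measure 114 mm over their backs; the gripper's body (76 mm by 85 mm) begins 54 mm behind the grasp point. The pads swing forward as they close: fully open they stand 13 mm farther back than shut.
Start: joints at [1.033, 0.22, 1.526, -0, 1.395, -0.126], TCP at [0.25, 0.573, 0.231] pointing down, gripper open.
Joint ranges: [-2.98, 2.98], [-0.91, 2.08], [0.09, 2.57], [-1.24, 4.39], [0.2, 2.65], [-2.68, 2.68]. Speed limits (rad/s): [2.57, 2.57, 3.01, 3.14, 3.14, 3.14].

INTERFACE

Orientations are given as a 3x3 rotation matrix whose columns are the frame's x, y, z axes.
In Python, from plant import observe, grab_frame, camera_info, close_job gives the robot as it stands.
- The arm moves only by the tool apply_moves, never from a script. Its arguments are lists of equal length, an entry for each row: "linear": the shift along the world's x, y, z in mm, a list of three; "turn": the turn about the world's z in rad; "claw": the finger opening in mm, from 0 to 85.4. A call has 1 to 10 rows; each row is the pose to reach, as a shift and turn from the pose commanded when the call began; what a row does not reach only later rows make up. A row lasts 1/10 s, in which the tool goes at most 50 mm and 8.59 degrees, less where a joint would pass 70% of its speed; a pose out of reach is approached as far as the arm can. A call with a gripper value outside its range is refused whole. The fingers move at their own pace and stop on an object; "grip_force" is the grip in N (left out, the last holds). Time passes only in rows, so rows that repeat a pose let the fingers close. It gives the time, the measured TCP pose, the force and the opening at its end, in the units of the state.
- observe(): the state, without advancing time (a new reading comes with each control period).
- grab_frame(name): name is "side" or "top" or "wrist"; returns the picture (400x640x3 uint8, blue, green, red); there is no depth.
- camera_info(name): a dict with "K" (3x3 intrinsics, pixels), "D" ([k1, k2, p1, p2, k3] as OpenCV has them; the pictures are not rectified), "R" (3x3) and "t" (3): a world point X has camera coordinates R X + t. Camera axes: x right, y down, z forward; pixel columns grow to the right and rows downward; lengths in m; the calibration is good to about 2 mm. A picture is of the moment at which its call begins: read the wrist's pose just before it. camera_info takes no time and is no camera call; for the wrist camera it gives the pose at the moment of the call.
- close_job(): hands the job in, once; it reports no verdict.
The state is a dict: "clock": time; "qpos": joint angles; "joint_velocities": joint speeds; "effort": joint torques, N m; "position": TCP position; "ee_rot": TCP orientation; "contact_force": force on the tool from outside, world axes, zero at the start; "moment": the same for the moment, N m; "gripper_width": opening from 0.0 (shut) to 1.0 (fully open).
Only numpy, scipy, OpenCV 4.12 (cv2) and the standard library are available. Lean on these libraries where they do the work, as an engineer would, in place of code of your own. Each camera call takes 0.05 s, during which the arm holds its last target. There are 200 camera calls.

TASK

Load the red-capped spice jar into the spring-fed jar track: pull the sprung pusher back by its black grip, gently, only until it meets its soft end stop and the hidden catch holds it by itself, and let go. Set the red-capped jar upright on the track floor, without dropping or forcing it, in the gap between the jar that is already there and the pusher, let go, then press the blue release button so that the pusher closes up and presses both jars against the front stop. Do not knock over or push about the jars and other things nearby.

Things in the scene. Friction and masses are not known exactly. Their poses are not given: they have to be found in the camera images.
- feeder: Fixed wooden feed track, 248 x 60 mm. Origin: centre of its underside, on the board (world z 0.045). x along the track to the front stop, y across, z up. Floor 6 mm thick; two 5 mm walls, inner faces y = +-25 mm, tops 51 mm up. Front stop: inner face x = +110.4 mm, top 51 mm up. A grey cover (x -128 to -68 mm, 47 mm high) hides the catch.
- track_floor (a point): Point on the track floor, mid-channel, 66 mm along x from the feeder's origin, 6 mm above it; axes as the feeder's.
- follower (a joint): Pusher travel in m: 0 as at the start, grows towards the feeder's -x. Spring to the front stop: 5.2 N at 0, +0.4 N per 10 mm; damped, 50 N per m/s. Face at feeder x = 66 mm - travel, 8 to 48 mm up. The catch bites by itself at 58 to 78 mm, unseen, different every time, after up to 5 N more drag over the last 15 mm; 1 mm on, a soft end buffer (+2 N per mm) is met. Closed on two jars: 44 mm.
- follower_grip (a point): Point on the pusher's black upright grip post, 16 mm below its top. The post is 12 mm along the track, 24 mm across, from 28 to 104 mm above the feeder's origin, its axis 40 mm behind the pusher face. Axes as the feeder's.
- buffer (a joint): Compression of the soft end buffer under the cover in m: 0 untouched; 2 N per mm. More than 7 mm (14 N) overstrains it.
- release (a joint): Press of the blue button in m: 0 up, 10 mm fully down. It takes about 1.8 N to start and 2.1 N per 10 mm more (and up to 1 N of rubbing while the catch is loaded). 3 to 6 mm of press frees the pusher. It dips and pops up when the catch bites.
- release_top (a point): Centre of the blue release button's top when up, 63 mm above the feeder's origin, at feeder x = -102 mm; button 24 mm in diameter, standing 16 mm above the grey cover.
- jar_red: The jar to load: spice jar with red cap, pale powder, plain round outside 44.4 mm in diameter, 108 mm tall, about 0.09 kg. Origin: centre of its underside; z up its axis. It stands on the board to the left or right of the track.
- jar_front: Spice jar with black cap and dark green label, 44.4 mm in diameter, 108 mm tall, already in the track between front stop and pusher, its axis 88 mm along x from the feeder's origin. Origin: centre of its underside.
- jar_green: Bystander: spice jar with black cap and light green label, 41 mm in diameter, 106 mm tall, on the other side of the track from the red-capped one. Origin: centre of its underside.
- shaker: Bystander: salt shaker with grey cap, 44 mm in diameter, 90 mm tall, behind the track. Origin: centre of its underside.
- garlic: Bystander: garlic bulb, 60 x 60 x 59 mm, behind the track. Origin: its underside.
- lemon: Bystander: lemon, 78 x 55 x 56 mm, behind the track. Origin: its underside.
There are look-alikes about, which are no part of the job. Of the things shaped like the jar_red, the red one is meant.

How it is judged:
On the way, in this order (a step that is already met when the one before it is completed fails the run):
1. the pusher is held back by its catch, untouched by the robot (value of joint follower above 0.055 m and velocity of joint follower between -0.01 and 0.01 m/s and contact force between each of the arm, the fingers and feeder below 0.1 N), for 0.4 s.
2. the red-capped jar stands on the track floor behind the first jar, let go, the pusher still held back (value of joint follower above 0.055 m and x of jar_red in the frame of feeder between 0.005 and 0.055 m and y of jar_red in the frame of feeder between -0.005 and 0.005 m and z of jar_red in the frame of feeder below 0.009 m and angle between jar_red's own z axis and vertical below 0.1 rad and contact force between the fingers and jar_red below 0.1 N), for 0.2 s.
At the end, for the whole second after the job is handed in: The pusher is closed on two jars (travel 40 to 48 mm) and the button is up; both jars stand upright (within 0.1 rad) and at rest on the track floor, the first against the front stop and the red-capped one right behind it (each within 5 mm along the track), nothing held (value of joint follower between 0.04 and 0.048 m and value of joint release below 0.003 m and x of jar_red in the frame of feeder between 0.039 and 0.049 m and y of jar_red in the frame of feeder between -0.005 and 0.005 m and z of each of jar_red, jar_front in the frame of feeder below 0.009 m and angle between each of jar_red, jar_front's own z axis and vertical below 0.1 rad and x of jar_front in the frame of feeder between 0.084 and 0.093 m and linear speed of each of jar_red, jar_front below 0.02 m/s); the robot touches nothing.
It fails at once if the pusher is hauled hard into its end stop (buffer pressed in more than 7 mm, 14 N) (value of joint buffer above 0.007 m).
It fails at once if the red-capped jar is forced against the track with more than 40 N (contact force between jar_red and feeder above 40 N).
It fails at once if the red-capped jar is dropped from more than about 3 cm above the board (z of jar_red in the frame of feeder above 0.03 m and linear speed of jar_red above 0.25 m/s and contact force between each of the fingers, the arm and jar_red below 0.05 N).
It fails at once if the jar in the track is tipped or lifted out (angle between jar_front's own z axis and vertical above 0.4 rad or z of jar_front in the frame of feeder above 0.03 m).
It fails at once if a bystander is tipped over or pushed more than 4 cm (distance of any of jar_green, shaker, garlic, lemon from where it was at the start of the episode above 0.04 m or angle between any of jar_green, shaker's own z axis and vertical above 0.5 rad).
It also fails if it takes over 72 s, if anything falls off the work surface, if the arm or the gripper's body presses on something with over 40 N, if the wrist force passes 120 N, or if a joint passes its speed limit or range.

## Working session

There is one attempt and no reset: what is moved stays moved. The work goes in short steps, Python scripts to look and compute and a tool call to move; the robot and the scene stay as the last step left them, time stands still between calls to the robot, and variables do not carry over. Pictures are saved under pics/ and viewed, about 8 in all and at most 12, crops included, and the job is handed in when it is done.

Besides the shell and the picture viewer there is one more tool, called as a command line: name --pt "numbers of a row" for each row, then --argument value for the rest. apply_moves: Moves the arm, as the interface text tells. Its arguments: {"type":"object","properties":{"linear":{"type":"array"},"turn":{"type":"array"},"claw":{"type":"array"},"grip_force":{"type":"number"}},"required":["linear","turn","claw"]}

```bash
mkdir -p pics; ls; cat > h.py <<'E'
import numpy as np, cv2
from plant import observe, grab_frame, camera_info
def snap(n,f):
    ci=camera_info(n); im=grab_frame(n); cv2.imwrite('pics/'+f+'.png',im); np.savez('pics/'+f+'.npz',**{k:np.array(ci[k]) for k in 'KDRt'}); return im
def load(f): return cv2.imread('pics/'+f+'.png'),dict(np.load('pics/'+f+'.npz'))
def ray(c,p):
    u=cv2.undistortPoints(np.array(p,float).reshape(-1,1,2),c['K'],c['D']).reshape(-1,2)
    d=np.c_[u,np.ones(len(u))]@c['R']; return -c['R'].T@c['t'].ravel(),d/np.linalg.norm(d,axis=1)[:,None]
def onz(c,p,z):
    o,d=ray(c,p); return o+d*((z-o[2])/d[:,2])[:,None]
def tri(c1,p1,c2,p2):
    A=np.zeros((3,3));b=np.zeros(3);L=[]
    for c,p in((c1,p1),(c2,p2)):
        o,d=ray(c,p);d=d[0];M=np.eye(3)-np.outer(d,d);A+=M;b+=M@o;L.append((o,M))
    X=np.linalg.solve(A,b);return X,[np.linalg.norm(M@(X-o))*1e3 for o,M in L]
def proj(c,X): return cv2.projectPoints(np.array(X,float).reshape(-1,1,3),cv2.Rodrigues(c['R'])[0],c['t'],c['K'],c['D'])[0].reshape(-1,2)
E
python3 - <<'E'
from h import *
a=snap('top','top0');b=snap('side','side0');w=snap('wrist','w0')
s=observe();print(s['clock'],s['position'],s['ee_rot'],s['contact_force'])
for n in('top0','side0','w0'):
    c=load(n)[1];print(n,-c['R'].T@c['t'],c['R'][2],c['K'][0,0])
E
```

```text
pics
0.15 [0.24992539 0.57234341 0.23042602] [[-9.16395344e-01  4.00273620e-01 -7.75878120e-04]
 [ 4.00274328e-01  9.16394434e-01 -1.30556343e-03]
 [ 1.88427791e-04 -1.50697634e-03 -9.99998847e-01]] [-0.89546034 -0.30814573 -0.12148253]
top0 [0.29581289 0.04754262 1.59607371] [ 0.19173104 -0.00113983 -0.98144684] 479.570707298116
side0 [0.61203371 1.10886366 0.67335405] [-0.01821629 -0.88345909 -0.46815403] 406.00758970646217
w0 [0.17301222 0.60771782 0.37183826] [ 0.30126565 -0.13315339 -0.94419764] 302.97233090652435
```

View pics/top0.png

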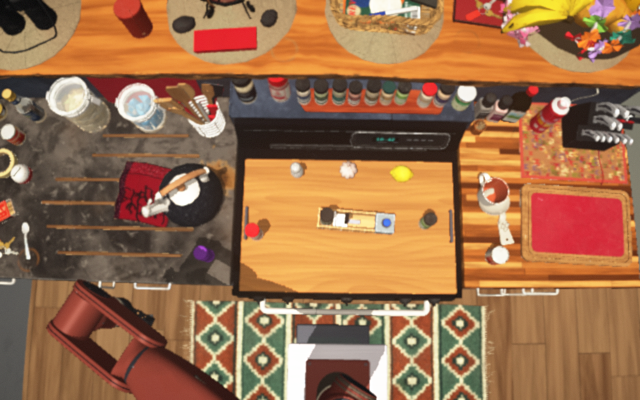

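View pics/side0.png

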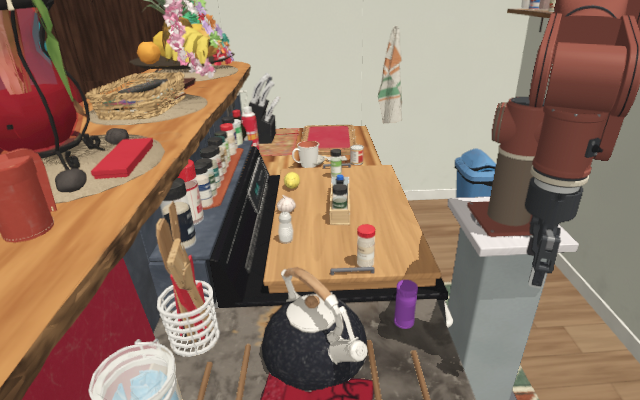

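The top view shows the red jar at (252,230), the track from 318 to 395 in column with the front jar's black cap at (327,215), and the blue button at (387,223). The side view shows the red cap at (366,231), with the front jar in line with the track. I'll zoom in next.

```bash
python3 - <<'E'
from h import *
t,ct=load('top0');s,cs=load('side0')
a=cv2.resize(t[195:250,235:445],None,fx=3.8,fy=3.8,interpolation=cv2.INTER_CUBIC)
b=cv2.resize(s[145:275,270:410],None,fx=2.9,fy=2.9,interpolation=cv2.INTER_CUBIC)
o=np.zeros((a.shape[0]+b.shape[0],800,3),np.uint8);o[:a.shape[0],:a.shape[1]]=a;o[a.shape[0]:,:b.shape[1]]=b
cv2.imwrite('pics/crop.png',o)
def red(im,r,lo,hi):
    h=cv2.cvtColor(im,cv2.COLOR_BGR2HSV);m=cv2.inRange(h,lo,hi)
    if lo[0]==0: m|=cv2.inRange(h,(172,lo[1],lo[2]),(180,255,255))
    k=np.zeros_like(m);k[r[0]:r[1],r[2]:r[3]]=m[r[0]:r[1],r[2]:r[3]]
    n,_,st,ce=cv2.connectedComponentsWithStats(k);i=1+np.argmax(st[1:,4]);return ce[i],st[i]
for nm,im,r,c in(('t',t,(215,245,240,265),ct),('s',s,(215,250,350,385),cs)):
    p,st=red(im,r,(0,140,80),(6,255,255));print('red',nm,p,st)
    for z in(.045+.108,): print(onz(c,[p],z))
P=red(t,(215,245,240,265),(0,140,80),(6,255,255))[0];Q=red(s,(215,250,350,385),(0,140,80),(6,255,255))[0];print(tri(ct,P,cs,Q))
P=red(t,(210,235,375,400),(100,120,60),(125,255,255));Q=red(s,(165,200,325,350),(100,120,40),(130,255,255));print('blue',P,Q,tri(ct,P[0],cs,Q[0]),onz(ct,[P[0]],.108))
E
```

```text
red t [251.57303371 229.73595506] [244 223  16  15 178]
[[0.4943907  0.26915029 0.153     ]]
red s [365.94607843 230.60784314] [357 224  18  14 204]
[[0.49993683 0.28021351 0.153     ]]
(array([0.49692727, 0.26990824, 0.14616155]), [np.float64(1.6130372495480543), np.float64(1.6130372495482035)])
blue (array([386.14634146, 222.14634146]), array([383, 219,   7,   7,  41], dtype=int32)) (array([339.5, 177. ]), array([337, 175,   6,   5,  30], dtype=int32)) (array([ 0.53477767, -0.147063  ,  0.10260169]), [np.float64(2.0858346202778573), np.float64(2.0858346202778275)]) [[ 0.53182973 -0.14602876  0.108     ]]
```

View pics/crop.png

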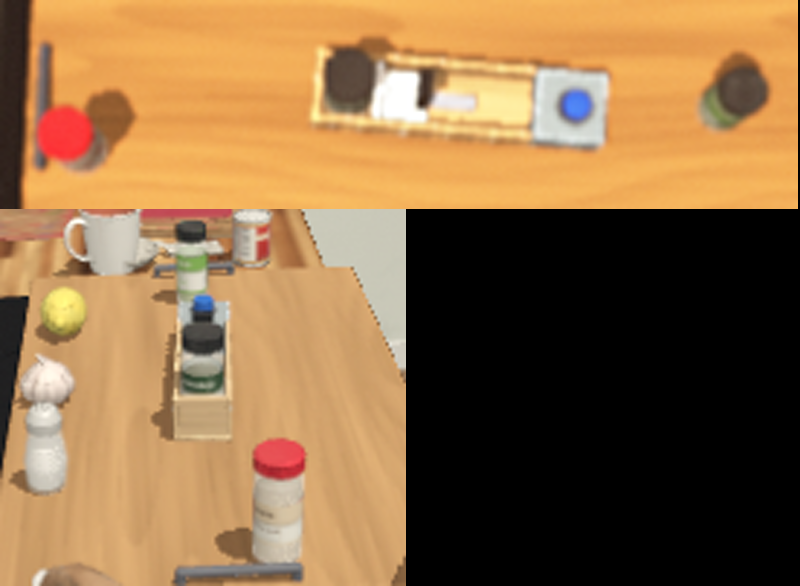

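Red jar: cap at crop (66,133). Feeder: front jar cap at (350,80), white pusher at about (400,95), dark post at about (428,85), button at (575,105). The feeder's x axis points roughly along world +y. I'll compute the axis and then move the wrist camera over the track.

```bash
python3 - <<'E'
from h import *
t,c=load('top0')
f=lambda u,v:(235+u/3.8,195+v/3.8)
J=onz(c,[f(350,80)],.159)[0];B=onz(c,[(386.15,222.15)],.107)[0];P=onz(c,[f(428,82)],.149)[0]
print(J,B,P,np.linalg.norm(J-B),np.degrees(np.arctan2(*(J-B)[1::-1])))
E
```

```text
[0.53953303 0.04024314 0.159     ] [ 0.53197686 -0.14617032  0.107     ] [ 0.54065171 -0.02264483  0.149     ] 0.19367775692704137 87.67881682773883
```

apply_moves --pt "10 -40 20" --pt "20 -85 40" --pt "40 -130 60" --pt "60 -175 70" --pt "80 -220 80" --pt "100 -265 80" --pt "120 -310 80" --pt "140 -355 80" --pt "160 -400 80" --pt "180 -445 80" --turn '[0.05, 0.1, 0.15, 0.2, 0.25, 0.3, 0.35, 0.4, 0.45, 0.48]' --claw '[85, 85, 85, 85, 85, 85, 85, 85, 85, 85]'

```text
clock: 1.15
position: [0.4304, 0.1258, 0.3113]
ee_rot: [[-0.998, -0.07, 0.001], [-0.07, 0.998, 0.0], [-0.001, 0.0, -1.0]]
contact_force: [0.7, 1.4, 0.3]
gripper_width: 0.995
```

apply_moves --pt "15 -40 0" --pt "30 -80 -10" --pt "45 -120 -20" --pt "60 -150 -30" --pt "70 -155 -30" --pt "70 -155 -30" --turn '[-0.03, -0.06, -0.09, -0.11, -0.11, -0.11]' --claw '[85, 85, 60, 35, 35, 35]'

```text
clock: 1.75
position: [0.5006, -0.0279, 0.2808]
ee_rot: [[-0.999, 0.044, -0.001], [0.044, 0.999, 0.001], [0.001, 0.001, -1.0]]
contact_force: [-0.4, -0.3, 0.5]
gripper_width: 0.41
```

```bash
python3 - <<'E'
from h import *
snap('wrist','w1');s=observe();print(s['clock'],s['position'],s['ee_rot'][:,1],s['gripper_width'],s['contact_force'])
E
```

```text
1.8 [ 0.50017717 -0.02695076  0.28114888] [4.21271895e-02 9.99112028e-01 6.75284904e-04] 0.4104170548505543 [-0.73443397  0.33825807  0.31686536]
```

View pics/w1.png

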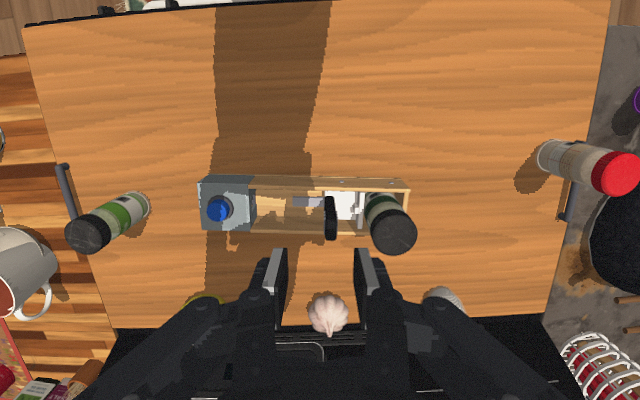

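Wrist view (image down = world +x): front jar's cap at (393,235), post from (331,196) to (331,240), button at (216,208), and red cap at (615,174). I'll extract these precisely.

```bash
python3 - <<'E'
from h import *
w,c=load('w1');t,ct=load('top0');s,cs=load('side0')
g=cv2.cvtColor(w,cv2.COLOR_BGR2GRAY)
for n,(x0,x1,y0,y1),m in(('cap',(366,420,205,258),g<75),('post',(318,344,185,245),g<60)):
    k=np.zeros(g.shape,np.uint8);k[y0:y1,x0:x1]=m[y0:y1,x0:x1]
    N,L,st,ce=cv2.connectedComponentsWithStats(k);i=1+np.argmax(st[1:,4]);cn=cv2.findContours((L==i).astype(np.uint8),0,1)[0]
    cn=max(cn,key=cv2.contourArea)
    print(n,st[i],ce[i],cv2.minEnclosingCircle(cn),cv2.minAreaRect(cn))
h=cv2.cvtColor(w,cv2.COLOR_BGR2HSV)
b=cv2.inRange(h,(105,120,50),(128,255,255));r=cv2.inRange(h,(0,150,80),(6,255,255))|cv2.inRange(h,(172,150,80),(180,255,255))
for n,m,(x0,x1,y0,y1) in(('blue',b,(195,245,185,230)),('red',r,(580,640,140,205))):
    k=np.zeros_like(m);k[y0:y1,x0:x1]=m[y0:y1,x0:x1];cn=max(cv2.findContours(k,0,1)[0],key=cv2.contourArea)
    print(n,cv2.boundingRect(cn),cv2.minEnclosingCircle(cn),cv2.fitEllipse(cn))
crop=cv2.resize(w[160:270,185:425],None,fx=3.3,fy=3.3,interpolation=cv2.INTER_CUBIC)
cr2=cv2.resize(w[130:210,520:640],None,fx=2.5,fy=2.5)
o=np.zeros((363+200,792,3),np.uint8);o[:363]=crop;o[363:,:300]=cr2;cv2.imwrite('pics/c2.png',o)
E
```

```text
cap [ 370  209   47   47 1690] [392.89704142 231.85857988] ((393.0833435058594, 231.75), 23.788801193237305) ((392.9000244140625, 231.800048828125), (46.0629997253418, 44.72135925292969), 63.43495178222656)
post [324 196  13  44 462] [329.93290043 218.61255411] ((330.0, 217.58139038085938), 21.78901481628418) ((330.1486511230469, 217.5130157470703), (43.2296257019043, 11.732696533203125), 87.87889862060547)
blue (207, 199, 23, 23) ((217.75, 210.0833282470703), 11.441372871398926) ((217.67799377441406, 209.96324157714844), (20.406635284423828, 22.337614059448242), 53.15727233886719)
red (591, 151, 49, 46) ((615.5, 171.5), 26.767616271972656) ((616.1465454101562, 173.46751403808594), (43.22261428833008, 50.680885314941406), 62.37422180175781)
```

View pics/c2.png

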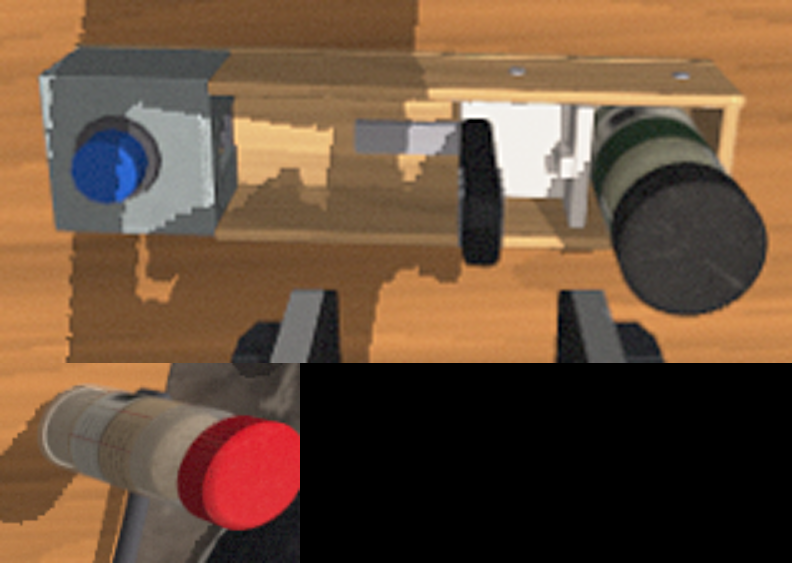

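Refined pixels: front cap top disc at crop (692,239), post top at (484,225), button top at (105,167), and red cap top disc at (253,472). Next step is triangulating these with the fixed cameras.

```bash
python3 - <<'E'
from h import *
w,c=load('w1');t,ct=load('top0');s,cs=load('side0')
f=lambda u,v:(185+u/3.3,160+v/3.3); ft=lambda u,v:(235+u/3.8,195+v/3.8)
J=f(692,239);P=f(484,225);B=f(105,167);R=(621.2,173.6)
Jw,Pw,Bw,Rw=[onz(c,[p],z)[0] for p,z in((J,.159),(P,.149),(B,.108),(R,.153))]
for n,x in zip('JPBR',(Jw,Pw,Bw,Rw)):print(n,x.round(4))
d=Jw-Bw;print('heading',np.degrees(np.arctan2(d[1],d[0])),np.hypot(*d[:2]))
print('tri J',tri(c,J,ct,ft(350,80)));print('tri P',tri(c,P,ct,ft(428,82)));print('tri B',tri(c,B,ct,(386.15,222.15)))
print('tri R',tri(c,R,ct,(251.6,229.2)),tri(c,R,cs,(366,228)))
# wall tops z=.096 : near wall top inner/outer edge, far corners
for n,p in(('wall near outer L',(235,60)),('near outer R',(712,62)),('near inner front corner',(740,98)),('far wall L',(220,238)),('far wall R',(600,246))):print(n,onz(c,[f(*p)],.096)[0].round(4))
for n,p in(('cover nearL',(45,75)),('cover farL',(55,230)),('cover farR',(215,235)),('cov nearR',(208,80))):print(n,onz(c,[f(*p)],.092)[0].round(4))
E
```

```text
J [0.545  0.0431 0.159 ]
P [ 0.5424 -0.0171  0.149 ]
B [ 0.5343 -0.144   0.108 ]
R [0.4966 0.2665 0.153 ]
heading 86.73087736479413 0.18737363763429932
tri J (array([0.53742913, 0.03984793, 0.17370707]), [np.float64(0.6071277504904676), np.float64(0.6071277504905691)])
tri P (array([ 0.53825419, -0.01971877,  0.15950666]), [np.float64(2.4850790079481433), np.float64(2.48507900794817)])
tri B (array([ 0.53306312, -0.14500097,  0.10800095]), [np.float64(1.6205388662622662), np.float64(1.6205388662623523)])
tri R (array([0.49691999, 0.26948927, 0.15023431]), [np.float64(0.5033233911362713), np.float64(0.5033233911363155)]) (array([0.49752942, 0.26727214, 0.15221494]), [np.float64(0.6844062853122282), np.float64(0.6844062853120745)])
wall near outer L [ 0.5021 -0.0982  0.096 ]
near outer R [0.5098 0.0632 0.096 ]
near inner front corner [0.523  0.0735 0.096 ]
far wall L [ 0.5679 -0.1111  0.096 ]
far wall R [0.577  0.0257 0.096 ]
cover nearL [ 0.5054 -0.1659  0.092 ]
cover farL [ 0.5641 -0.1726  0.092 ]
cover farR [ 0.5685 -0.1139  0.092 ]
cov nearR [ 0.5098 -0.1092  0.092 ]
```

Heights check out: the red jar's top is about 0.151 (0.153 given), and the feeder heading is about 86.5° with its origin near (0.540,-0.043). I'll grip the post with the jaws across the track, which avoids the front jar and matches the orientation needed for the jar.

apply_moves --pt "0 0 0" --pt "5 2 0" --pt "10 4 0" --pt "15 5 0" --pt "20 6 0" --pt "25 7 0" --pt "30 8 0" --pt "35 9 0" --pt "40 10 0" --pt "42 10 -20" --turn '[-0.145, -0.29, -0.435, -0.58, -0.725, -0.87, -1.015, -1.16, -1.305, -1.45]' --claw '[60, 60, 60, 60, 60, 60, 60, 60, 60, 60]'

```text
clock: 2.8
position: [0.544, -0.0154, 0.265]
ee_rot: [[-0.076, 0.997, 0.007], [0.997, 0.076, -0.001], [-0.001, 0.007, -1.0]]
contact_force: [0.3, 0.3, -0.9]
gripper_width: 0.699
```

apply_moves --pt "0 0 -20" --pt "0 0 -40" --pt "0 0 -50" --pt "0 0 -50" --turn '[-0.14, -0.14, -0.14, -0.14]' --claw '[60, 60, 60, 60]'

```text
clock: 3.2
position: [0.541, -0.0158, 0.2102]
ee_rot: [[0.059, 0.998, -0.003], [0.998, -0.059, 0.001], [0.001, -0.003, -1.0]]
contact_force: [-0.5, 0.4, -0.0]
gripper_width: 0.699
```

```bash
python3 - <<'E'
from h import *
snap('wrist','w2');s=observe();print(s['clock'],s['position'],s['ee_rot'][:,1],s['gripper_width'],s['contact_force'])
c=load('w2')[1];P=s['position'];r=s['ee_rot']
for dz in(0,.05,.08):print(dz,proj(c,P+r[:,2]*dz).round(1))
E
```

```text
3.25 [ 0.54182132 -0.01620333  0.21149593] [ 9.98251761e-01 -5.91027021e-02 -5.40935029e-04] 0.6986535230691222 [0.61344025 0.00639073 0.38985907]
0 [[320.1 266.1]]
0.05 [[320.2 227.2]]
0.08 [[320.3 211.2]]
```

View pics/w2.png

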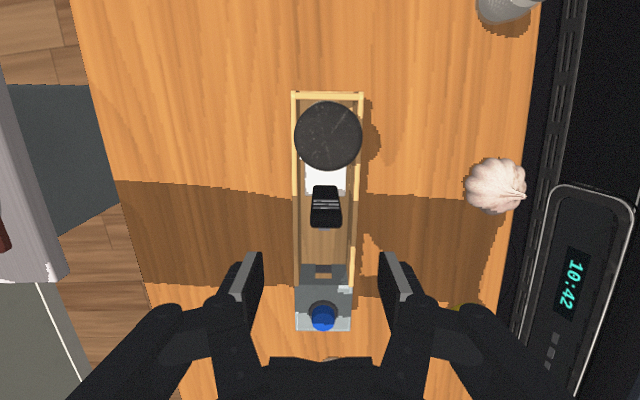

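View: post top at about (326,218), front cap at (328,136), button top at (322,319), and the tool axis projects to column 320. The track lines up with the tool.

```bash
python3 - <<'E'
from h import *
w,c=load('w2')
g=cv2.cvtColor(w,cv2.COLOR_BGR2GRAY);k=np.zeros_like(g);k[98:172,290:366]=(g[98:172,290:366]<75)
cn=max(cv2.findContours(k,0,1)[0],key=cv2.contourArea);print('cap',cv2.minEnclosingCircle(cn),cv2.boundingRect(cn));cap=cv2.minEnclosingCircle(cn)[0]
k=np.zeros_like(g);k[178:232,303:348]=(g[178:232,303:348]<60);
cn=max(cv2.findContours(k,0,1)[0],key=cv2.contourArea);print('post',cv2.boundingRect(cn))
for y in range(184,230,3): print(y,g[y,306:346:3])
h=cv2.cvtColor(w,cv2.COLOR_BGR2HSV);b=cv2.inRange(h,(105,120,50),(128,255,255));b[:290]=0;b[:,:300]=0;b[:,345:]=0
cn=max(cv2.findContours(b,0,1)[0],key=cv2.contourArea);print('blue',cv2.boundingRect(cn))
x,y,W,H=cv2.boundingRect(cn);B=onz(c,[(x+W/2,y+H-W/2*.97)],.108)[0]
J=onz(c,[cap],.159)[0];P=onz(c,[(326,218)],.149)[0];print(J,P,B)
d=J-B;print(np.degrees(np.arctan2(d[1],d[0])),np.hypot(*d[:2]))
u=d[:2]/np.hypot(*d[:2])
for p,q in((J,88),(P,26),(B,-102)):print('O',p[:2]-u*q*1e-3)
w1,c1=load('w1');print(tri(c1,(394.7,232.4),c,cap),tri(c1,(331.7,228.2),c,(326,218)),tri(c1,(216.8,210.6),c,(x+W/2,y+H-W/2*.97)))
E
```

```text
cap ((327.5941162109375, 135.93528747558594), 35.031578063964844) (294, 101, 69, 70)
post (310, 186, 32, 42)
184 [250 246 246 251 254 253 253 252 252 251 248 245 245 212]
187 [247 246 250  27  28  28  28  24  26  30  77 248 247 200]
190 [220 246 222  33  27  30  26  17  28  25  18 178 183 188]
193 [176 250 140  29  28  25  32  34  28  29  26 182 174 132]
196 [123 137  36  28  27  26  18  21  31  17  31 110 134 111]
199 [136 144  24  64  65  64  55  50  53  45  44  77 116 119]
202 [141 147  22  37  39  34  41  38  38  44  35  48 119 116]
205 [135 146  23  38  37  47  45  50  88  88 102  34 115 116]
208 [135 146  45  84  85 147 147 120  86  85  86  52 122 117]
211 [135 141  32  17  28  24  31  27  34  21  23  20 122 115]
214 [136 135  29  29  26  34  32  35  30  27  30  24  96 117]
217 [134 133  20  23  25  33  36  30  33  31  33  32  75 117]
220 [131 131  31  32  32  33  23  33  33  23  28  30  79 117]
223 [132 134  30  29  25  27  34  30  25  27  32  32  85 116]
226 [134 145  31  24  28  24  17  12  20  34  27  24 123 120]
229 [132 141 139 139 131 129 126 131 137 146 129 118 119 117]
blue (312, 305, 23, 26)
[0.55003251 0.04506169 0.159     ] [ 0.54605367 -0.01485565  0.149     ] [ 0.53762568 -0.1420062   0.108     ]
86.2055537163524 0.18747886135185227
O [ 0.54420891 -0.0427454 ]
O [ 0.54433307 -0.04079866]
O [ 0.54437576 -0.04022979]
(array([0.54964489, 0.04460603, 0.15056051]), [np.float64(0.8155163130253219), np.float64(0.8155163130253834)]) (array([ 0.54573313, -0.0172085 ,  0.14254885]), [np.float64(0.4309669441467288), np.float64(0.43096694414677184)]) (array([ 0.53703313, -0.14672813,  0.10196187]), [np.float64(0.5431496190912669), np.float64(0.5431496190913438)])
```

The post is at about (0.546,-0.017) and the feeder origin at about (0.5443,-0.0435), heading 86.26°. Descending to grip the post gently.

apply_moves --pt "4 0 -20" --pt "4 0 -45" --pt "4 0 -70" --pt "4 0 -88" --pt "4 0 -94" --pt "4 0 -94" --pt "4 0 -94" --pt "4 0 -94" --pt "4 0 -94" --pt "4 0 -94" --turn '[-0.005, -0.005, -0.005, -0.005, -0.005, -0.005, -0.005, -0.005, -0.005, -0.005]' --claw '[45, 40, 40, 35, 35, 30, 10, 10, 10, 10]' --grip_force 30

```text
clock: 4.25
position: [0.5451, -0.017, 0.1185]
ee_rot: [[0.066, 0.998, -0.003], [0.998, -0.066, 0.0], [0.0, -0.003, -1.0]]
contact_force: [-7.0, 0.8, 1.3]
gripper_width: 0.276
```

apply_moves --pt "-1 0 0" --pt "-1 0 0" --pt "-1 0 0" --turn '[0, 0, 0]' --claw '[10, 10, 10]' --grip_force 60

```text
clock: 4.55
position: [0.545, -0.017, 0.1186]
ee_rot: [[0.066, 0.998, -0.0], [0.998, -0.066, 0.0], [0.0, -0.0, -1.0]]
contact_force: [-6.3, 1.9, 3.0]
gripper_width: 0.266
```

apply_moves --pt "-1 0 0" --pt "-1 0 0" --pt "-1 0 0" --turn '[0, 0, 0]' --claw '[10, 10, 10]'

```text
clock: 4.85
position: [0.5449, -0.017, 0.1186]
ee_rot: [[0.066, 0.998, 0.002], [0.998, -0.066, 0.0], [0.0, 0.002, -1.0]]
contact_force: [-4.5, 3.2, 5.3]
gripper_width: 0.269
```

apply_moves --pt "-2 -3 0" --pt "-2.5 -7 0" --pt "-3 -11 0" --pt "-3 -15 0" --pt "-3.3 -19 0" --pt "-3.5 -23 0" --pt "-3.8 -27 0" --pt "-4 -31 0" --pt "-4 -31 0" --turn '[0, 0, 0, 0, 0, 0, 0, 0, 0]' --claw '[10, 10, 10, 10, 10, 10, 10, 10, 10]'

```text
clock: 5.75
position: [0.5425, -0.0476, 0.1186]
ee_rot: [[0.066, 0.998, 0.005], [0.998, -0.066, 0.001], [0.002, 0.005, -1.0]]
contact_force: [3.2, 7.1, 2.2]
gripper_width: 0.27
```

apply_moves --pt "0.5 -5 0" --pt "0.2 -10 0" --pt "0 -14 0" --pt "-0.3 -18 0" --pt "-0.5 -22 0" --pt "-0.6 -24 0" --pt "-0.6 -24 0" --pt "-0.6 -24 0" --turn '[0, 0, 0, 0, 0, 0, 0, 0]' --claw '[10, 10, 10, 10, 10, 10, 10, 10]'

```text
clock: 6.55
position: [0.541, -0.0706, 0.1186]
ee_rot: [[0.066, 0.998, 0.003], [0.998, -0.066, 0.002], [0.003, 0.003, -1.0]]
contact_force: [-0.2, 10.0, 6.0]
gripper_width: 0.27
```

apply_moves --pt "-0.1 -1 0" --pt "-0.1 -2 0" --pt "-0.2 -3 0" --pt "-0.2 -4 0" --pt "-0.2 -4 0" --turn '[0, 0, 0, 0, 0]' --claw '[10, 10, 10, 10, 10]'

```text
clock: 7.05
position: [0.5407, -0.0749, 0.1186]
ee_rot: [[0.066, 0.998, 0.003], [0.998, -0.066, 0.002], [0.002, 0.003, -1.0]]
contact_force: [-1.3, 8.2, 5.8]
gripper_width: 0.267
```

apply_moves --pt "-0.1 -1 0" --pt "-0.1 -2 0" --pt "-0.2 -3 0" --pt "-0.2 -3 0" --turn '[0, 0, 0, 0]' --claw '[10, 10, 10, 10]'

```text
clock: 7.45
position: [0.5405, -0.078, 0.1186]
ee_rot: [[0.066, 0.998, 0.003], [0.998, -0.066, 0.002], [0.002, 0.003, -1.0]]
contact_force: [-1.0, 8.4, 5.3]
gripper_width: 0.266
```

apply_moves --pt "-0.1 -1 0" --pt "-0.1 -2 0" --pt "-0.2 -3 0" --pt "-0.2 -3 0" --turn '[0, 0, 0, 0]' --claw '[10, 10, 10, 10]'

```text
clock: 7.85
position: [0.5403, -0.0802, 0.1186]
ee_rot: [[0.066, 0.998, 0.003], [0.998, -0.066, 0.003], [0.004, 0.003, -1.0]]
contact_force: [-0.9, 11.5, 6.7]
gripper_width: 0.269
```

apply_moves --pt "-0.1 -1 0" --pt "-0.1 -2 0" --pt "-0.1 -2 0" --turn '[0, 0, 0]' --claw '[10, 10, 10]'

```text
clock: 8.15
position: [0.5403, -0.0815, 0.1187]
ee_rot: [[0.066, 0.998, 0.003], [0.998, -0.066, 0.004], [0.005, 0.003, -1.0]]
contact_force: [-0.9, 13.7, 6.2]
gripper_width: 0.269
```

apply_moves --pt "0.1 1 0" --pt "0.2 3 0" --pt "0.3 5 0" --pt "0.3 5 0" --turn '[0, 0, 0, 0]' --claw '[10, 10, 10, 10]'

```text
clock: 8.55
position: [0.5405, -0.0777, 0.1186]
ee_rot: [[0.065, 0.998, 0.003], [0.998, -0.065, 0.002], [0.002, 0.003, -1.0]]
contact_force: [-0.9, 8.1, 5.3]
gripper_width: 0.266
```

```bash
python3 - <<'E'
from h import *
snap('wrist','w3');s=observe();print(s['clock'],s['position'],s['contact_force'])
E
```

```text
8.6 [ 0.54051496 -0.07777826  0.11861919] [-0.59140428  8.03368841  5.57393992]
```

View pics/w3.png

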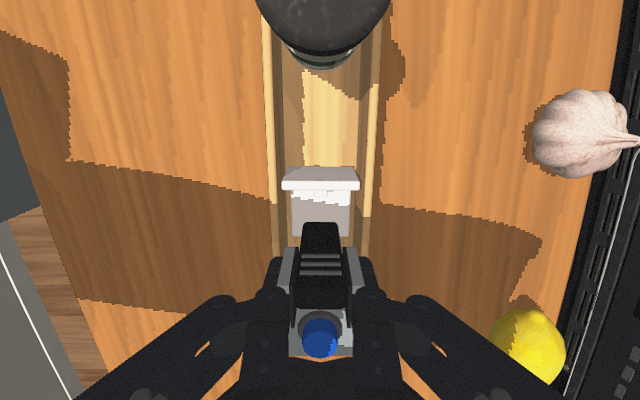

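Not caught yet: the force is back to the spring's 8 N. The view shows the post firmly held and the pusher retracted. I'll keep pulling gently.

apply_moves --pt "-0.1 -1.5 0" --pt "-0.2 -3 0" --pt "-0.3 -4.5 0" --pt "-0.3 -6 0" --pt "-0.3 -6 0" --turn '[0, 0, 0, 0, 0]' --claw '[10, 10, 10, 10, 10]'

```text
clock: 9.1
position: [0.5402, -0.0822, 0.1186]
ee_rot: [[0.066, 0.998, 0.003], [0.998, -0.066, 0.005], [0.005, 0.002, -1.0]]
contact_force: [-0.3, 15.2, 6.7]
gripper_width: 0.27
```

apply_moves --pt "0 -0.5 0" --pt "0 -1 0" --pt "0 -1 0" --turn '[0, 0, 0]' --claw '[10, 10, 10]'

```text
clock: 9.4
position: [0.5402, -0.0828, 0.1187]
ee_rot: [[0.065, 0.998, 0.003], [0.998, -0.065, 0.006], [0.006, 0.002, -1.0]]
contact_force: [-0.8, 16.6, 7.2]
gripper_width: 0.27
```

The slope is about 2 N/mm, which is the buffer being met at around 62 mm, so the catch should have bitten just before. I'll ease forward further and check that it holds.

apply_moves --pt "0.2 3 0" --pt "0.4 6 0" --pt "0.5 8 0" --pt "0.5 9 0" --pt "0.6 10 0" --pt "0.6 10 0" --turn '[0, 0, 0, 0, 0, 0]' --claw '[10, 10, 10, 10, 10, 10]'

```text
clock: 10.0
position: [0.5406, -0.0767, 0.1186]
ee_rot: [[0.066, 0.998, 0.002], [0.998, -0.066, -0.001], [-0.001, 0.003, -1.0]]
contact_force: [-1.3, 1.1, 5.7]
gripper_width: 0.266
```

The force has dropped to 1 N at about 60 mm travel, so the catch holds. I'll open, lift, and let the hold time pass.

apply_moves --pt "0 0.3 0" --pt "0 0.3 0" --pt "0 0.3 0" --pt "0 0.3 0" --pt "0 0.3 10" --pt "0 0.3 35" --pt "0 0.3 70" --pt "0 0.3 105" --pt "0 0.3 130" --pt "0 0.3 130" --turn '[0, 0, 0, 0, 0, 0, 0, 0, 0, 0]' --claw '[30, 45, 55, 55, 55, 60, 70, 75, 75, 75]'

```text
clock: 11.0
position: [0.542, -0.0767, 0.2532]
ee_rot: [[0.066, 0.998, 0.009], [0.998, -0.066, -0.003], [-0.002, 0.009, -1.0]]
contact_force: [-0.4, -0.3, -0.7]
gripper_width: 0.874
```

```bash
python3 - <<'E'
from h import *
w=snap('wrist','w4');c=load('w4')[1];s=observe();print(s['clock'],s['position'],s['ee_rot'][:,1],s['contact_force'])
g=cv2.cvtColor(w,cv2.COLOR_BGR2GRAY)
P=np.array([.5443,-.0435,.045]);a=np.radians(86.26);u=np.array([np.cos(a),np.sin(a),0])
for n,x,z in(('post',-34,.104),('face top',6,.048),('J',88,.114),('B',-102,.063)):print(n,proj(c,P+u*x*1e-3+[0,0,z]).round(1))
E
```

```text
11.05 [ 0.54092241 -0.07637543  0.25046458] [ 0.99780962 -0.06592785  0.00542916] [ 0.27149214 -0.40789265 -0.51960654]
post [[318.1 200.5]]
face top [[317.8 143.6]]
J [[317.7  42.4]]
B [[318.2 247.8]]
```

View pics/w4.png

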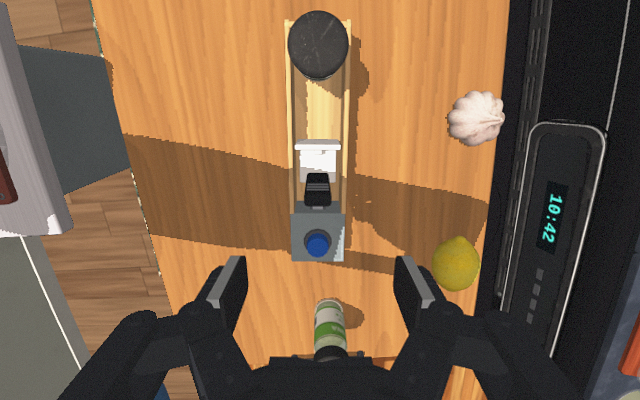

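The pusher is caught and everything projects where expected. Moving over the red jar.

apply_moves --pt "-4 30 10" --pt "-8 70 10" --pt "-13 115 10" --pt "-18 160 10" --pt "-24 205 10" --pt "-31 250 10" --pt "-37 290 5" --pt "-42 316 0" --pt "-42 316 0" --pt "-42 316 0" --turn '[0, 0, 0, 0, 0, 0, 0, 0, 0, 0]' --claw '[75, 75, 75, 75, 75, 75, 75, 75, 75, 75]'

```text
clock: 12.05
position: [0.4966, 0.24, 0.2459]
ee_rot: [[0.064, 0.998, -0.002], [0.998, -0.064, -0.001], [-0.001, -0.002, -1.0]]
contact_force: [-0.0, 0.4, -0.2]
gripper_width: 0.878
```

```bash
python3 - <<'E'
from h import *
w=snap('wrist','w5');c=load('w5')[1];s=observe();print(s['clock'],s['position'],s['ee_rot'][:,1],s['contact_force'])
h=cv2.cvtColor(w,cv2.COLOR_BGR2HSV);m=cv2.inRange(h,(0,150,150),(6,255,255))|cv2.inRange(h,(172,150,150),(180,255,255))
cn=max(cv2.findContours(m,0,1)[0],key=cv2.contourArea);print(cv2.boundingRect(cn),cv2.fitEllipse(cn))
e=cv2.fitEllipse(cn)[0];print(onz(c,[e],.153),onz(c,[e],.150))
E
```

```text
12.1 [0.4971286  0.23939245 0.24643377] [ 0.99783795 -0.06570896 -0.0013223 ] [-0.05053382 -0.26330502  0.72580999]
(293, 137, 56, 56) ((320.4571838378906, 165.30795288085938), (53.81134033203125, 54.67445373535156), 105.09495544433594)
[[0.49967522 0.2726443  0.153     ]] [[0.49962912 0.27195874 0.15      ]]
```

View pics/w5.png

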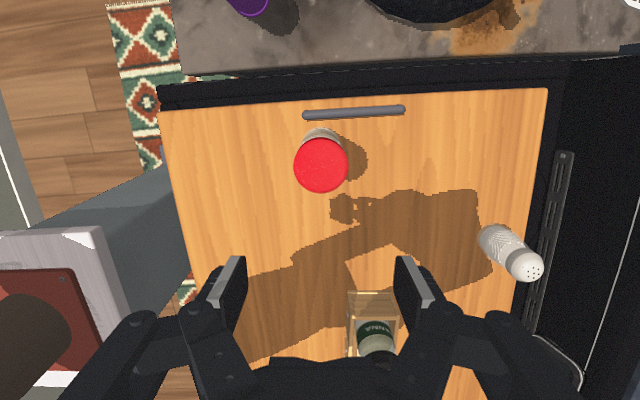

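The red cap is at (320,165), aligned with the tool axis, so the jar is at about (0.4993,0.2705). The bar at (353,113) lies beyond the jar and clears the fingers. Going in to grasp.

apply_moves --pt "2.3 15 0" --pt "2.3 30 0" --pt "2.3 30.5 -35" --pt "2.3 30.5 -75" --pt "2.3 30.5 -110" --pt "2.3 30.5 -135" --pt "2.3 30.5 -147" --pt "2.3 30.5 -147" --pt "2.3 30.5 -147" --turn '[0, 0, 0, 0, 0, 0, 0, 0, 0]' --claw '[75, 75, 75, 75, 75, 75, 75, 75, 75]' --grip_force 25

```text
clock: 13.0
position: [0.5007, 0.271, 0.1015]
ee_rot: [[0.066, 0.998, 0.002], [0.998, -0.066, 0.001], [0.001, 0.002, -1.0]]
contact_force: [-0.3, -0.0, 0.7]
gripper_width: 0.875
```

apply_moves --pt "0 0 0" --pt "0 0 0" --pt "0 0 0" --pt "0 0 0" --pt "0 0 0" --pt "0 0 0" --pt "0 0 0" --turn '[0, 0, 0, 0, 0, 0, 0]' --claw '[60, 52, 40, 35, 35, 35, 35]'

```text
clock: 13.7
position: [0.5006, 0.271, 0.1017]
ee_rot: [[0.066, 0.998, 0.002], [0.998, -0.066, 0.001], [0.001, 0.002, -1.0]]
contact_force: [-1.9, 0.4, 5.8]
gripper_width: 0.516
```

Gripped (44.1 mm opening). Lifting and carrying over the gap.

apply_moves --pt "0 0 10" --pt "0 0 30" --pt "0 0 60" --pt "0 0 90" --pt "0 0 120" --pt "0 0 145" --pt "0 0 150" --pt "3 -20 150" --pt "7 -50 150" --pt "12 -80 150" --turn '[0, 0, 0, 0, 0, 0, 0, 0, 0, 0]' --claw '[35, 35, 35, 35, 35, 35, 35, 35, 35, 35]'

```text
clock: 14.7
position: [0.5109, 0.1898, 0.2488]
ee_rot: [[0.065, 0.998, -0.002], [0.998, -0.065, -0.0], [-0.001, -0.002, -1.0]]
contact_force: [0.1, 0.1, -0.6]
gripper_width: 0.513
```

apply_moves --pt "5 -30 0" --pt "10 -60 0" --pt "15 -90 0" --pt "20 -120 0" --pt "25 -150 0" --pt "29 -175 0" --pt "32 -190 0" --pt "34 -196 0" --pt "34 -196 0" --pt "34 -196 0" --turn '[0, 0, 0, 0, 0, 0, 0, 0, 0, 0]' --claw '[35, 35, 35, 35, 35, 35, 35, 35, 35, 35]'

```text
clock: 15.7
position: [0.5455, -0.0046, 0.2499]
ee_rot: [[0.065, 0.998, -0.001], [0.998, -0.065, 0.001], [0.001, -0.001, -1.0]]
contact_force: [-0.0, 0.2, -2.0]
gripper_width: 0.517
```

```bash
python3 - <<'E'
from h import *
w=snap('wrist','w6');s=observe();print(s['clock'],s['position'],s['ee_rot'][:,1],s['contact_force'],s['gripper_width'])
E
```

```text
15.75 [ 0.54558602 -0.00440683  0.25009865] [ 9.97887091e-01 -6.49704183e-02 -4.45809912e-04] [-0.59487293  1.00421762 -0.86526639] 0.5172001794355537
```

View pics/w6.png

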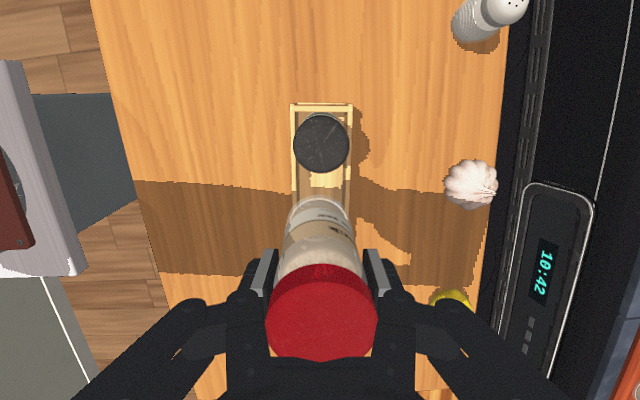

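The jar hangs upright between the pads, at (320,320). The front cap is at (321,144) and the track's centre at about column 322, so I'll shift about 1 mm in x and start lowering in stages.

apply_moves --pt "0.8 -2 -10" --pt "0.8 -2 -35" --pt "0.8 -2 -60" --pt "0.8 -2 -80" --pt "0.8 -2 -90" --pt "0.8 -2 -95" --pt "0.8 -2 -99" --pt "0.8 -2 -103" --pt "0.8 -2 -103" --turn '[0, 0, 0, 0, 0, 0, 0, 0, 0]' --claw '[35, 35, 35, 35, 35, 35, 35, 35, 35]'

```text
clock: 16.65
position: [0.5468, -0.0075, 0.1475]
ee_rot: [[0.066, 0.998, 0.001], [0.998, -0.066, -0.0], [-0.0, 0.001, -1.0]]
contact_force: [-0.7, -0.1, -1.3]
gripper_width: 0.517
```

```bash
python3 - <<'E'
from h import *
w=snap('wrist','w7');w2=snap('side','s7');s=observe();print(s['clock'],s['position'],s['contact_force'],s['moment'],s['gripper_width'])
o=np.zeros((520,640,3),np.uint8);o[:320]=w[:320];o[320:,:]=cv2.resize(w2[150:250,250:400],(300,200),interpolation=2)[:, :300].repeat(1,0) if 0 else 0
o[320:520,:300]=cv2.resize(w2[150:250,270:420],(300,200),interpolation=cv2.INTER_CUBIC);cv2.imwrite('pics/c7.png',o)
E
```

```text
16.75 [ 0.54695739 -0.00753653  0.14791874] [ 0.17120956  0.11826513 -0.23755872] [ 0.01335448  0.02085832 -0.00861979] 0.5186212782273828
```

View pics/c7.png

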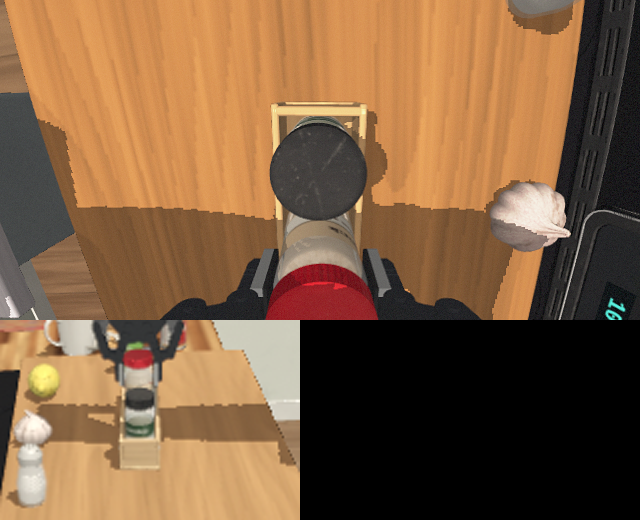

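The jar is inside the channel mouth with no contact force, and the track is centred on column 320. Continuing down slowly to the floor.

apply_moves --pt "0 0 -6" --pt "0 0 -12" --pt "0 0 -18" --pt "0 0 -24" --pt "0 0 -30" --pt "0 0 -34" --pt "0 0 -36" --pt "0 0 -36" --turn '[0, 0, 0, 0, 0, 0, 0, 0]' --claw '[35, 35, 35, 35, 35, 35, 35, 35]'

```text
clock: 17.55
position: [0.5464, -0.0074, 0.1109]
ee_rot: [[0.066, 0.998, -0.001], [0.998, -0.066, 0.0], [0.0, -0.001, -1.0]]
contact_force: [0.4, -0.4, -1.3]
gripper_width: 0.517
```

apply_moves --pt "0 0 -1" --pt "0 0 -2" --pt "0 0 -3" --pt "0 0 -3" --turn '[0, 0, 0, 0]' --claw '[35, 35, 35, 35]'

```text
clock: 17.95
position: [0.5465, -0.0074, 0.1082]
ee_rot: [[0.066, 0.998, -0.0], [0.998, -0.066, 0.0], [0.0, -0.0, -1.0]]
contact_force: [0.4, 0.4, -1.3]
gripper_width: 0.512
```

apply_moves --pt "0 0 -1" --pt "0 0 -1.5" --pt "0 0 -1.5" --turn '[0, 0, 0]' --claw '[35, 35, 35]'

```text
clock: 18.25
position: [0.5468, -0.0075, 0.1078]
ee_rot: [[0.066, 0.998, 0.0], [0.998, -0.066, -0.0], [-0.0, 0.0, -1.0]]
contact_force: [-2.7, 0.4, 5.7]
gripper_width: 0.52
```

Floor contact at the predicted height (TCP 0.1078, 5.7 N up). Releasing and lifting away.

apply_moves --pt "0 0 0" --pt "0 0 0" --pt "0 0 0" --pt "0 0 0" --pt "0 0 0" --pt "0 0 20" --pt "0 0 50" --pt "0 0 90" --pt "0 0 130" --pt "0 0 140" --turn '[0, 0, 0, 0, 0, 0, 0, 0, 0, 0]' --claw '[48, 54, 60, 66, 72, 75, 75, 75, 75, 75]'

```text
clock: 19.25
position: [0.5491, -0.0078, 0.2525]
ee_rot: [[0.066, 0.998, 0.009], [0.998, -0.066, -0.001], [-0.001, 0.009, -1.0]]
contact_force: [1.1, -0.6, -0.6]
gripper_width: 0.874
```

apply_moves --pt "-2 -30 0" --pt "-5 -70 0" --pt "-8 -110 0" --pt "-10 -139 0" --pt "-10 -139 0" --pt "-10 -139 0" --pt "-10 -139 0" --pt "-10 -139 0" --turn '[0, 0, 0, 0, 0, 0, 0, 0]' --claw '[50, 25, 0, 0, 0, 0, 0, 0]'

```text
clock: 20.05
position: [0.5366, -0.1453, 0.2466]
ee_rot: [[0.064, 0.998, -0.0], [0.998, -0.064, 0.0], [0.0, -0.0, -1.0]]
contact_force: [0.6, -0.2, -0.5]
gripper_width: 0.001
```

```bash
python3 - <<'E'
from h import *
w=snap('wrist','w8');c=load('w8')[1];s=observe();print(s['clock'],s['position'],s['contact_force'],s['gripper_width'])
cv2.imwrite('pics/v8.png',w)
P=np.array([.5443,-.0435,.045]);a=np.radians(86.26);u=np.array([np.cos(a),np.sin(a),0])
for n,x,z in(('red cap',36,.114),('J',88,.114),('B',-102,.063),('post',-34,.104)):print(n,proj(c,P+u*x*1e-3+[0,0,z]).round(1))
h=cv2.cvtColor(w,cv2.COLOR_BGR2HSV)
m=cv2.inRange(h,(0,150,120),(6,255,255))|cv2.inRange(h,(172,150,120),(180,255,255));m[:,:270]=0;m[:,380:]=0
cn=max(cv2.findContours(m,0,1)[0],key=cv2.contourArea);print('red',cv2.boundingRect(cn))
b=cv2.inRange(h,(105,120,50),(128,255,255));b[:,:270]=0;b[:,380:]=0
cn=max(cv2.findContours(b,0,1)[0],key=cv2.contourArea);print('blue',cv2.boundingRect(cn))
E
```

```text
20.1 [ 0.53669329 -0.14532098  0.24670275] [-0.2280746   0.25792176  0.14799345] 0.0004917026911565254
red cap [[320.5  14.3]]
J [[320.7 -74.9]]
B [[320.3 188.1]]
post [[320.4 119.2]]
red (288, 0, 64, 52)
blue (308, 174, 24, 26)
```

View pics/v8.png

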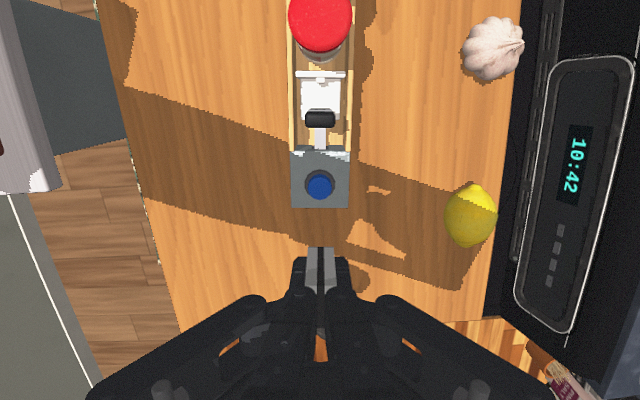

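The red jar stands aligned at (320,20), and the button at (320,186) matches its prediction. Fingers shut over the button, pressing slowly.

apply_moves --pt "0 0 -40" --pt "0 0 -80" --pt "0 0 -110" --pt "0 0 -128" --pt "0 0 -134" --pt "0 0 -136" --pt "0 0 -138" --pt "0 0 -138" --turn '[0, 0, 0, 0, 0, 0, 0, 0]' --claw '[0, 0, 0, 0, 0, 0, 0, 0]'

```text
clock: 20.9
position: [0.5375, -0.1467, 0.1101]
ee_rot: [[0.066, 0.998, 0.002], [0.998, -0.066, -0.001], [-0.001, 0.002, -1.0]]
contact_force: [-1.2, 0.1, -0.2]
gripper_width: 0.0
```

apply_moves --pt "0 0 -1" --pt "0 0 -2" --pt "0 0 -3" --pt "0 0 -4" --pt "0 0 -4" --turn '[0, 0, 0, 0, 0]' --claw '[0, 0, 0, 0, 0]'

```text
clock: 21.4
position: [0.5372, -0.1468, 0.1056]
ee_rot: [[0.066, 0.998, 0.002], [0.998, -0.066, -0.001], [-0.001, 0.002, -1.0]]
contact_force: [0.4, -0.7, 4.4]
gripper_width: -0.001
```

apply_moves --pt "0 0 -1" --pt "0 0 -2" --pt "0 0 -3" --pt "0 0 -4" --pt "0 0 -5" --pt "0 0 -5" --pt "0 0 -5" --turn '[0, 0, 0, 0, 0, 0, 0]' --claw '[0, 0, 0, 0, 0, 0, 0]'

```text
clock: 22.1
position: [0.5365, -0.1464, 0.0998]
ee_rot: [[0.066, 0.998, -0.0], [0.998, -0.066, 0.0], [0.0, -0.0, -1.0]]
contact_force: [-0.8, 1.0, 2.5]
gripper_width: -0.002
```

```bash
python3 - <<'E'
from h import *
w=snap('wrist','w9');c=load('w9')[1];s=observe();print(s['clock'],s['position'],s['contact_force'])
P=np.array([.5443,-.0435,.045]);a=np.radians(86.26);u=np.array([np.cos(a),np.sin(a),0])
print('post held',proj(c,P+u*-.034+[0,0,.104]),'closed',proj(c,P+u*-.018+[0,0,.104]))
g=cv2.cvtColor(w,cv2.COLOR_BGR2GRAY)
print([(y,int(g[y,312:328].mean())) for y in range(0,200,6)])
E
```

```text
22.15 [ 0.53645251 -0.14642785  0.09979086] [-1.29345998 -0.70787558  2.36249603]
post held [[320.85163158 152.55676158]] closed [[320.86430311  97.98956674]]
[(0, 98), (6, 180), (12, 211), (18, 196), (24, 246), (30, 202), (36, 116), (42, 218), (48, 247), (54, 246), (60, 246), (66, 246), (72, 246), (78, 244), (84, 42), (90, 64), (96, 65), (102, 61), (108, 53), (114, 42), (120, 29), (126, 222), (132, 220), (138, 219), (144, 218), (150, 218), (156, 217), (162, 215), (168, 215), (174, 214), (180, 53), (186, 68), (192, 89), (198, 92)]
```

The post has moved to the closed position (predicted row 98, seen in the 84–123 band), so the pusher released. Lifting clear and checking the final state.

apply_moves --pt "0 0 5" --pt "0 0 15" --pt "0 0 45" --pt "0 0 90" --pt "0 0 135" --pt "0 0 160" --pt "0 20 180" --pt "0 50 190" --pt "0 70 190" --pt "0 70 190" --turn '[0, 0, 0, 0, 0, 0, 0, 0, 0, 0]' --claw '[0, 0, 0, 0, 0, 0, 0, 0, 0, 0]'

```text
clock: 23.15
position: [0.5366, -0.0743, 0.291]
ee_rot: [[0.063, 0.998, 0.001], [0.998, -0.063, 0.0], [0.001, 0.001, -1.0]]
contact_force: [-0.7, -0.5, -0.7]
gripper_width: -0.002
```

```bash
python3 - <<'E'
from h import *
w=snap('wrist','w10');c=load('w10')[1];s=observe();print(s['clock'],s['position'],s['contact_force'])
P=np.array([.5443,-.0435,.045]);a=np.radians(86.26);u=np.array([np.cos(a),np.sin(a),0])
for n,x,z in(('J',88,.114),('red',44,.114),('post',-18,.104),('B',-102,.063)):print(n,proj(c,P+u*x*1e-3+[0,0,z]).round(1))
h=cv2.cvtColor(w,cv2.COLOR_BGR2HSV)
m=cv2.inRange(h,(0,150,120),(6,255,255))|cv2.inRange(h,(172,150,120),(180,255,255));m[:,:270]=0;m[:,380:]=0
cn=max(cv2.findContours(m,0,1)[0],key=cv2.contourArea);print('red',cv2.boundingRect(cn))
b=cv2.inRange(h,(105,120,50),(128,255,255));b[:,:270]=0;b[:,380:]=0
cn=max(cv2.findContours(b,0,1)[0],key=cv2.contourArea);print('blue',cv2.boundingRect(cn))
cv2.imwrite('pics/v10.png',w)
E
```

```text
23.2 [ 0.53651086 -0.07551791  0.29046884] [ 0.79704403 -0.21128393 -0.4420951 ]
J [[325.9  52.9]]
red [[325.5 107.7]]
post [[324.8 174. ]]
B [[323.8 234.4]]
red (300, 82, 50, 52)
blue (313, 222, 20, 21)
```

```bash
python3 - <<'E'
from h import *
w,c=load('w10');g=cv2.cvtColor(w,cv2.COLOR_BGR2GRAY)
k=np.zeros_like(g);k[15:82,290:362]=g[15:82,290:362]<75
cn=max(cv2.findContours(k,0,1)[0],key=cv2.contourArea);print('front cap',cv2.minEnclosingCircle(cn))
k=np.zeros_like(g);k[140:195,305:345]=g[140:195,305:345]<70
cn=max(cv2.findContours(k,0,1)[0],key=cv2.contourArea);print('post',cv2.boundingRect(cn))
t=snap('top','top1');t0=load('top0')[0];d=cv2.absdiff(t,t0).max(2)
for n,(x0,x1,y0,y1) in dict(green=(418,442,205,235),shaker=(287,305,158,180),garlic=(338,358,158,180),lemon=(388,414,162,184)).items():print(n,d[y0:y1,x0:x1].mean().round(1),int((d[y0:y1,x0:x1]>60).sum()))
E
```

```text
front cap ((325.89422607421875, 54.00961685180664), 28.181377410888672)
post (313, 155, 24, 25)
green 3.0 0
shaker 5.0 0
garlic 7.4 16
lemon 115.7 513
```

```bash
python3 - <<'E'
from h import *
snap('side','side1')
for f in('side0','s7','side1'):
    h=cv2.cvtColor(load(f)[0],cv2.COLOR_BGR2HSV);m=cv2.inRange(h,(22,130,100),(34,255,255));m[:165]=0;m[200:]=0;m[:,:275]=0;m[:,310:]=0
    M=cv2.moments(m,True);print(f,M['m00'],M['m10']/max(M['m00'],1),M['m01']/max(M['m00'],1))
s=observe();print(s['clock'],s['contact_force'])
from plant import close_job
if M['m00']>50: print(close_job())
E
```

```text
side0 169.0 291.6390532544379 180.5207100591716
s7 144.0 291.84027777777777 181.09722222222223
side1 197.0 291.34517766497464 179.98477157360406
23.3 [ 0.0999745  -0.13736935 -0.29781423]
the job is handed in; nothing more can be done
None
```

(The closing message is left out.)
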